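# Give the three jars their own lids back

## Robot

A 7-joint arm with a two-finger parallel gripper is mounted at the origin on the work surface. World frame = base frame: x ahead of the robot, y to its left, z up, the work surface at z = 0. Lengths are in m, angles in rad, forces in N, time in s.
With the tool pointing down it reaches from about 0.425 to 0.875 m from the base axis. Payload 4.7 kg.
Tool frame: the origin (TCP) lies midway between the tips of the shut fingers; the grasp point (between the pads) lies 19 mm behind it; x points along the fingers, z is the direction in which the jaws open and shut, and the axes are right-handed (so a half turn about x gives the same grasp; the last joint's range is limited). The gripper opens to 87 mm and grips with 3 to 60 N. Pads are 19 mm wide; open, the fingers measure 117 mm over their backs; the gripper's body (75 mm by 190 mm) begins 51 mm behind the grasp point.
Start: joints at [-1.191, 0.321, -0.07, 1.45, 0.023, 1.371, -0.057], TCP at [0.233, 0.607, 0.223] pointing down, gripper open.
Joint ranges: [-2.86, 2.86], [-0.3, 2.09], [-1.38, 1.24], [0.06, 2.45], [-1.56, 4.7], [0.09, 2.05], [-2.69, 2.69]. Speed limits (rad/s): [2.57, 2.57, 3.14, 3.14, 3.14, 3.14, 3.14].

## Interface

Orientations are given as a rotation vector (axis times angle).
In Python, from bench import ctrl, vision, close_job gives the robot as it stands. The module is installed in compiled form; this text tells all that it offers.
- The arm moves only by the tool servo_tool, never from a script. Its argument "commands" is a list that holds one entry, the list of rows, each a list of 7 numbers: the turn, a rotation vector about the tool's x, y, z in degrees, then the shift along the tool's x, y, z in mm, then the finger opening in mm, from 0 to 87. In form: [[[wx, wy, wz, x, y, z, grip], ...]]. A call has 1 to 5 rows; each row is the pose to reach, as a shift and turn from the pose commanded when the call began, along the tool's axes at that moment; what a row does not reach only later rows make up. A row lasts 1/8 s, in which the tool goes at most 62.5 mm and 10.7 degrees, less where a joint would pass 70% of its speed; a pose out of reach is approached as far as the arm can. A call with a gripper value outside its range is refused whole. The fingers move at their own pace and stop on an object; "newtons" is the grip in N (left out, the last holds). Time passes only in rows, so rows that repeat a pose let the fingers close. It gives the time, the measured TCP pose, the force and the opening at its end, in the units of the state.
- ctrl.get_state(): the state, without advancing time (a new reading comes with each control period).
- vision.get_image(name): name is "scene" or "side" or "wrist"; returns the picture (420x560x3 uint8, red, green, blue); there is no depth.
- vision.camera_info(name): a dict with "fov_y" (degrees; the focal length in pixels is half the picture's height over the tangent of half this angle, whatever the lens; pixels are square), "cx", "cy" (the principal point, pixels), "pose" (4x4, takes a point from camera to world coordinates). Camera axes: x right, y down, z forward; pixel columns grow to the right and rows downward; lengths in m; the calibration is good to about 2 mm. A picture is of the moment at which its call begins: read the wrist's pose just before it. camera_info takes no time and is no camera call; for the wrist camera it gives the pose at the moment of the call.
- close_job(): hands the job in, once; it reports no verdict.
The state is a dict: "time": time; "joint_positions": joint angles; "qd": joint speeds; "joint_torque": joint torques, N m; "position": TCP position; "tool_rot": TCP orientation; "ft_force": force on the tool from outside, world axes, zero at the start; "torque": the same for the moment, N m; "grip_width": opening from 0.0 (shut) to 1.0 (fully open).
Only numpy, scipy, OpenCV 4.12 (cv2) and the standard library are available. Lean on these libraries where they do the work, as an engineer would, in place of code of your own. Each camera call takes 0.05 s, during which the arm holds its last target. There are 200 camera calls.

## Task

After sanding, the lids of the three clay jars were put back on the wrong jars. Leaving the jars where they stand, put each lid on the jar of its own shape (round, square, long), turned to match its jar and seated fully home, flat on the rim; the empty plywood bat is there to park a lid on meanwhile. Do not knock the sanding block, beaker or brush about.

Things in the scene. Friction and masses are not known exactly. Their poses are not given: they have to be found in the camera images.
- jar_round_mouth (a point): Round buff clay jar, 124 mm across the belly, mouth 66 mm across inside a 7 mm rim (80 mm outside). Loose, about 0.7 kg. The point is the centre of the mouth in the plane of the rim, 85 mm above the jar's foot; z up.
- jar_square_mouth (a point): Square buff clay jar, body 118 x 118 mm with a flat shoulder 11 mm below the rim; square mouth 70 x 70 mm inside a 7 mm thick collar (84 x 84 mm outside). Loose, about 0.7 kg. The point is the centre of the mouth in the plane of the rim, 75 mm above the jar's foot; x and y along the sides, z up.
- jar_long_mouth (a point): Long rectangular buff clay jar, body 150 x 90 mm with a flat shoulder 11 mm below the rim; mouth 102 x 40 mm inside a 7 mm thick collar (116 x 54 mm outside). Loose, about 0.7 kg. The point is the centre of the mouth in the plane of the rim, 68 mm above the jar's foot; x along the length, y across, z up.
- lid_round_center (a point): Round lid, of the same clay sanded paler: flange 84 mm across, plug 52 mm across, round knob 22 mm across at its foot, widening to 28 mm near its top. 52 mm tall: plug under it 10, flange 8, knob 34 mm. The point is on the axis, half-way up: 26 mm above the plug's underside, 8 mm above the flange's top; z up. About 0.15 kg. At the start it lies on the long jar, its plug's underside on the rim.
- lid_square_center (a point): Square lid: flange 88 x 88 mm, plug 56 x 56 mm, square knob 26 x 26 mm, all with sides along its x and y. 52 mm tall: plug under it 10, flange 8, knob 34 mm. The point is on the axis, half-way up: 26 mm above the plug's underside, 8 mm above the flange's top; z up. About 0.15 kg. At the start it lies on the round jar, its plug's underside on the rim.
- lid_long_center (a point): Long rectangular lid: flange 120 x 58 mm, plug 88 x 26 mm, straight bar for a knob 44 mm long and 20 mm thick; x along the length of all three, y across. 52 mm tall: plug under it 10, flange 8, knob 34 mm. The point is on the axis, half-way up: 26 mm above the plug's underside, 8 mm above the flange's top; z up. About 0.15 kg. At the start it lies across the square jar, its plug's underside on the rim.
- bat_top (a point): Round plywood bat (a potter's board) fixed flat on the bench, 150 mm across, 12 mm thick, empty. The point is the centre of its upper face.
- sanding_block: Bystander: blue hand sanding block lying on the bench, 67 x 102 x 26 mm; origin at the centre of its underside.
- beaker: Bystander: clay beaker standing on the bench, 76 mm across, 85 mm tall; origin at the centre of its underside.
- dust_brush: Bystander: dusting brush with a wooden handle lying on the bench; origin under its middle.
There are look-alikes about, which are no part of the job. What is shaped like the part that bears lid_round_center but purple is not meant.

How it is judged:
At the end, for the whole second after the job is handed in: Each lid lies on the jar of its own shape: centred within 12 mm, flange down on the rim within 3 mm, lid and jar level within 3.4 degrees, the square and long lids turned within 14 degrees of their jars' sides (either way round), all at rest and let go (horizontal distance between lid_round_center and jar_round_mouth below 0.012 m and z of lid_round_center in the frame of jar_round_mouth between 0.012 and 0.019 m and angle between each of lid_round_center, jar_round_mouth, lid_square_center, jar_square_mouth, lid_long_center, jar_long_mouth's own z axis and vertical below 0.06 rad and linear speed of each of lid_round, lid_square, lid_long below 0.02 m/s and angular speed of each of lid_round, lid_square, lid_long below 0.2 rad/s and horizontal distance between lid_square_center and jar_square_mouth below 0.012 m and z of lid_square_center in the frame of jar_square_mouth between 0.012 and 0.019 m and (angle between the x axis of lid_square_center and the x axis of jar_square_mouth, either way round below 0.25 rad or angle between the x axis of lid_square_center and the y axis of jar_square_mouth, either way round below 0.25 rad) and horizontal distance between lid_long_center and jar_long_mouth below 0.012 m and z of lid_long_center in the frame of jar_long_mouth between 0.012 and 0.019 m and angle between the x axis of lid_long_center and the x axis of jar_long_mouth, either way round below 0.25 rad); the robot touches nothing.
It fails at once if the round jar was pushed or carried more than 40 mm away (distance of jar_round_mouth from where it was at the start of the episode above 0.04 m).
It fails at once if the square jar was pushed or carried more than 40 mm away (distance of jar_square_mouth from where it was at the start of the episode above 0.04 m).
It fails at once if the long jar was pushed or carried more than 40 mm away (distance of jar_long_mouth from where it was at the start of the episode above 0.04 m).
It fails at once if the sanding block, beaker or brush was knocked more than 50 mm away (distance of any of sanding_block, beaker, dust_brush from where it was at the start of the episode above 0.05 m).
It also fails if it takes over 115 s, if anything falls off the work surface, if the arm or the gripper's body presses on something with over 40 N, if the wrist force passes 120 N, or if a joint passes its speed limit or range.

## Working session

There is one attempt and no reset: what is moved stays moved. The work goes in short steps, Python scripts to look and compute and a tool call to move; the robot and the scene stay as the last step left them, time stands still between calls to the robot, and variables do not carry over. Pictures are saved under pics/ and viewed, about 12 in all and at most 16, crops included, and the job is handed in when it is done.

Besides the shell and the picture viewer there is one more tool, called after "Emit:" by a JSON object that holds its "fn" and its "kwargs". servo_tool: Moves the arm, as the interface text tells. Its arguments: {"type":"object","properties":{"commands":{"type":"array"},"newtons":{"type":"number"}},"required":["commands"]}

```bash
mkdir -p pics; cat > h.py <<'E'
import numpy as np, cv2
from bench import ctrl, vision
from scipy.spatial.transform import Rotation as R
def snap(n,f):
    info=vision.camera_info(n); im=vision.get_image(n)
    cv2.imwrite(f'pics/{f}.png',im[:,:,::-1]); np.savez(f'pics/{f}.npz',im=im,pose=info['pose'],c=[info['fov_y'],info['cx'],info['cy']])
    return im,info
def load(f):
    d=np.load(f'pics/{f}.npz'); return d['im'],dict(pose=d['pose'],fov_y=d['c'][0],cx=d['c'][1],cy=d['c'][2])
def ray(info,u,v):
    f=210/np.tan(np.radians(info['fov_y'])/2); T=np.array(info['pose'])
    d=T[:3,:3]@np.array([(u-info['cx'])/f,(v-info['cy'])/f,1]); return T[:3,3],d
def onz(info,u,v,z):
    o,d=ray(info,u,v); return o+d*(z-o[2])/d[2]
def proj(info,p):
    f=210/np.tan(np.radians(info['fov_y'])/2); T=np.array(info['pose'])
    q=T[:3,:3].T@(np.array(p)-T[:3,3]); return np.array([info['cx']+f*q[0]/q[2],info['cy']+f*q[1]/q[2]])
E
python3 - <<'E'
from h import *
for n in ['scene','side','wrist']:
    im,i=snap(n,n+'0'); print(n,i['fov_y'],i['cx'],i['cy'],np.round(i['pose'],3).tolist())
s=ctrl.get_state(); print(s)
a=cv2.imread('pics/scene0.png');b=cv2.imread('pics/side0.png')
E
```

```text
scene 56.588204004662416 276.14246176186043 215.98073765219758 [[-0.843, 0.301, -0.446, 0.972], [0.538, 0.469, -0.7, 0.703], [-0.001, -0.83, -0.558, 0.66], [0.0, 0.0, 0.0, 1.0]]
side 57.41986263698953 279.9443942569918 211.75361123689004 [[0.731, -0.357, 0.581, -0.039], [-0.682, -0.38, 0.625, -0.593], [-0.003, -0.853, -0.521, 0.573], [0.0, 0.0, 0.0, 1.0]]
wrist 71.43718297802192 282.6950633496021 211.0364337673859 [[0.357, 0.904, 0.236, 0.168], [0.934, -0.345, -0.092, 0.631], [-0.001, 0.254, -0.967, 0.384], [0.0, 0.0, 0.0, 1.0]]
{'time': 0.15, 'joint_positions': array([-1.19090243,  0.3216472 , -0.07008498,  1.45136578,  0.02258036,
        1.37081046, -0.05690107]), 'qd': array([ 0.00080835, -0.0023476 ,  0.00021022, -0.00234122,  0.00134739,
        0.00087606,  0.0009015 ]), 'joint_torque': array([ 1.71357233e-04, -4.91796327e+01, -4.04366562e-01, -3.12877965e+01,
       -6.38494408e-02,  4.03605122e-02,  1.47441224e-04]), 'position': array([0.23238898, 0.6065996 , 0.2217309 ]), 'tool_rot': array([-0.93655237,  1.36150988,  0.93511193]), 'ft_force': array([-0.07798734, -0.48132298, -0.90143192]), 'torque': array([0.01493173, 0.01242476, 0.01774929]), 'grip_width': 0.9985502291457335}
```

View pics/scene0.png

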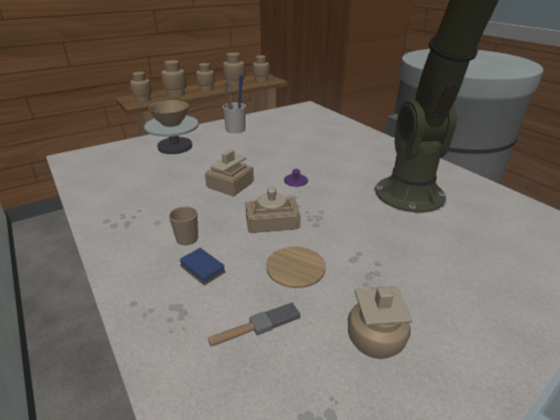

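View pics/side0.png

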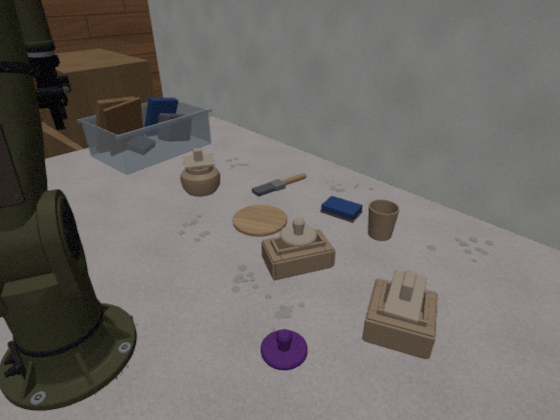

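View pics/wrist0.png

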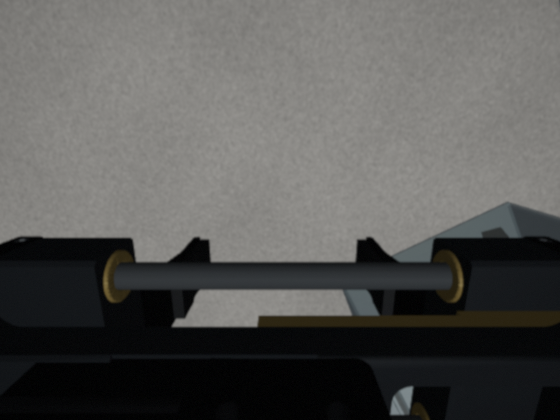

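The scene view shows:
- the round lid on the long jar at (272,207)
- the long lid on the square jar at (230,170)
- the square lid on the round jar at (380,315)
- the empty bat at (296,267)
- a purple round lid at (296,178)

The side view agrees. There are two round-lid candidates: the pale clay one on the long jar at scene (272,200), and the purple one at scene (296,178). The pale one is meant, because purple is excluded. I'll confirm this in an enlarged crop.

```bash
python3 - <<'E'
import cv2,numpy as np
A=cv2.imread('pics/scene0.png');B=cv2.imread('pics/side0.png')
def c(im,u,v,w=86,h=96): return cv2.resize(im[v-h//2:v+h//2,u-w//2:u+w//2],(258,288),interpolation=cv2.INTER_CUBIC)
t=np.vstack([np.hstack([c(A,272,205),c(A,230,175),c(A,380,320)]),np.hstack([c(B,298,245),c(B,402,312),c(B,200,175)])])
cv2.imwrite('pics/crop1.png',t)
E
```

```text
(no output)
```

View pics/crop1.png

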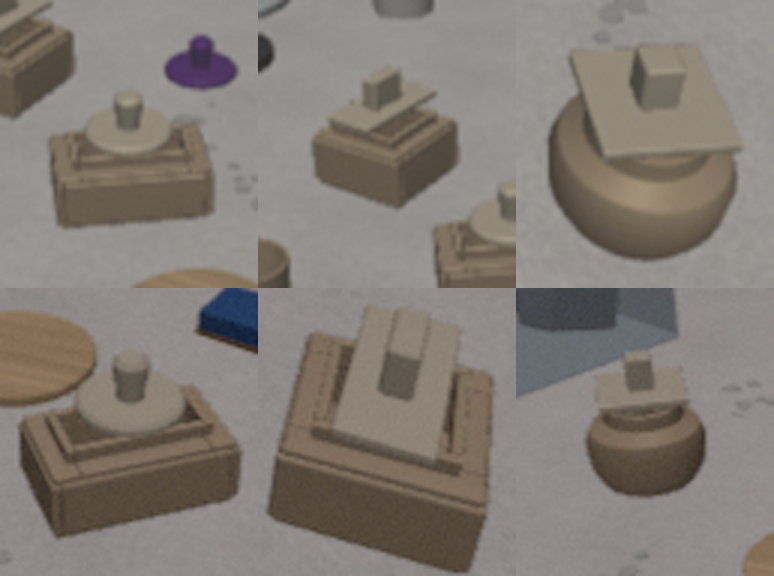

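```bash
python3 - <<'E'
from h import *
_,S=load('scene0');_,D=load('side0')
org={'s1':(S,229,157,0,0),'s2':(S,187,127,258,0),'s3':(S,337,272,516,0),'d1':(D,255,197,0,288),'d2':(D,359,264,258,288),'d3':(D,157,127,516,288)}
def px(t,x,y): I,u,v,a,b=org[t]; return I,u+(x-a)/3,v+(y-b)/3
def tri(p,q):
    o1,d1=ray(*p);o2,d2=ray(*q);d1/=np.linalg.norm(d1);d2/=np.linalg.norm(d2)
    A=np.c_[d1,-d2];t=np.linalg.lstsq(A,o2-o1,rcond=None)[0];a=o1+d1*t[0];b=o2+d2*t[1];return (a+b)/2,np.linalg.norm(a-b)
for n,p,q,z in [('round',('s1',127,97),('d1',131,359),.12),('long',('s2',381,76),('d2',408,330),.127),('sq',('s3',658,58),('d3',637,355),.137)]:
    m,e=tri(px(*p),px(*q)); print(n,m.round(3),round(e,4),onz(*px(*p),z).round(3),onz(*px(*q),z).round(3))
def poly(n,t,z,pts):
    P=np.array([onz(*px(t,*p),z)[:2] for p in pts]);E=np.roll(P,-1,0)-P
    print(n,P.mean(0).round(3),np.linalg.norm(E,axis=1).round(3),np.degrees(np.arctan2(E[:,1],E[:,0])).round(1))
poly('longjar s','s1',.057,[(60,184),(211,174),(188,127),(52,138)])
poly('longjar d','d1',.057,[(22,432),(57,486),(237,455),(203,388)])
poly('sqjar d','d2',.064,[(277,462),(490,490),(492,375),(310,337)])
poly('sqlid s','s3',.103,[(571,52),(699,46),(741,146),(607,153)])
poly('longlid d','d2',.093,[(370,305),(460,328),(434,460),(334,432)])
# bat
for n,I in(('scene0',S),('side0',D)):
    im,_=load(n);h=cv2.cvtColor(im,cv2.COLOR_RGB2HSV);m=((h[...,1]>90)&(h[...,0]<25)).astype('uint8')
    m[:200]=0
    k,l,st,c=cv2.connectedComponentsWithStats(m)
    for i in range(1,k):
        if st[i,4]>1000: print(n,st[i],onz(I,*c[i],.012).round(3))
for n,I,pt in(('bat s',S,(296,266)),('bat d',D,(260,220)),('block',S,(202,262)),('beaker',S,(184,210)),('beaker',D,(382,205))):print(n,onz(I,*pt,.02 if n!='beaker' else .085).round(3))
q=R.from_rotvec(ctrl.get_state()['tool_rot']).as_matrix();print(q.round(3))
E
```

```text
round [ 0.476 -0.1    0.115] 0.0 [ 0.48  -0.092  0.12 ] [ 0.47  -0.105  0.12 ]
long [ 0.474 -0.371  0.123] 0.0022 [ 0.478 -0.36   0.127] [ 0.471 -0.373  0.127]
sq [0.516 0.367 0.133] 0.001 [0.52  0.369 0.137] [0.511 0.359 0.137]
longjar s [ 0.48  -0.091] [0.14  0.085 0.134 0.08 ] [ 154.1 -110.   -23.9   66.3]
longjar d [ 0.463 -0.115] [0.07  0.136 0.089 0.154] [-110.   -28.    57.7  159.3]
sqjar d [ 0.469 -0.375] [0.117 0.098 0.113 0.115] [ -53.2   27.1  118.4 -154.5]
sqlid s [0.518 0.37 ] [0.087 0.086 0.083 0.086] [ 151.1   59.6  -28.9 -117.7]
longlid d [ 0.469 -0.375] [0.055 0.118 0.054 0.12 ] [ -66.8 -157.6  114.4   23. ]
bat s [0.538 0.114 0.02 ]
bat d [0.51  0.076 0.02 ]
block [ 0.727 -0.025  0.02 ]
beaker [ 0.706 -0.177  0.085]
beaker [ 0.714 -0.16   0.085]
[[-0.    -0.934  0.358]
 [-0.001  0.358  0.934]
 [-1.    -0.    -0.001]]
```

```bash
cat >> h.py <<'E'
def plan(x,y,z,yaw,s=None):
    s=s or ctrl.get_state(); M=R.from_rotvec(s['tool_rot']).as_matrix(); p=np.array(s['position'])
    c,n=np.cos(np.radians(yaw)),np.sin(np.radians(yaw))
    G=np.array([[0,-n,c],[0,c,n],[-1,0,0]])
    w=np.degrees(R.from_matrix(M.T@G).as_rotvec()); d=M.T@(np.array([x,y,z])-p)*1000
    print('plan turn',w.round(1),'shift',d.round(0),'| now',p.round(4),'yaw',np.degrees(np.arctan2(M[1,2],M[0,2])).round(1),'t',round(s['time'],2),'grip',round(s['grip_width']*87,1),'F',np.round(s['ft_force'],1))
E
python3 - <<'E'
from h import *
plan(.56,.343,.30,61)
E
```

```text
plan turn [ 8.  -0.1  0. ] shift [ -78. -400. -129.] | now [0.2324 0.6066 0.2217] yaw 69.0 t 0.15 grip 86.9 F [-0.1 -0.5 -0.9]
```

Emit:
{"fn": "servo_tool", "kwargs": {"commands": [[[2,0,0,-40,-50,-16,87],[4,0,0,-78,-100,-32,87],[6,0,0,-78,-150,-48,87],[8,0,0,-78,-200,-64,87],[8,0,0,-78,-250,-81,87]]]}}

```text
time: 0.78
position: [0.4382, 0.4407, 0.3005]
tool_rot: [-0.829, 1.407, 0.829]
ft_force: [0.9, 0.3, -0.1]
grip_width: 1.002
```

```bash
python3 - <<'E'
from h import *
plan(.56,.343,.30,61)
E
```

```text
plan turn [ 0.  0. -0.] shift [   0. -154.  -26.] | now [0.4382 0.4407 0.3005] yaw 61.0 t 0.78 grip 87.2 F [ 0.9  0.3 -0.1]
```

Emit:
{"fn": "servo_tool", "kwargs": {"commands": [[[0,0,0,0,-50,-8,87],[0,0,0,0,-100,-17,87],[0,0,0,0,-140,-25,87],[0,0,0,0,-153,-26,87],[0,0,0,0,-153,-26,87]]]}}

```text
time: 1.4
position: [0.5583, 0.345, 0.3001]
tool_rot: [-0.828, 1.408, 0.829]
ft_force: [-0.8, 0.7, -0.1]
grip_width: 1.001
```

```bash
python3 - <<'E'
from h import *
im,i=snap('wrist','w1'); plan(.516,.367,.2,61)
print([proj(i,p).round(0) for p in [(.516,.367,.137),(.516,.367,.103)]])
E
```

```text
plan turn [ 0.1  0.  -0.1] shift [100.  46.  -2.] | now [0.5572 0.3465 0.3002] yaw 61.1 t 1.45 grip 87.2 F [ 0.6  1.1 -0.1]
[array([281., 154.]), array([282., 153.])]
```

View pics/w1.png

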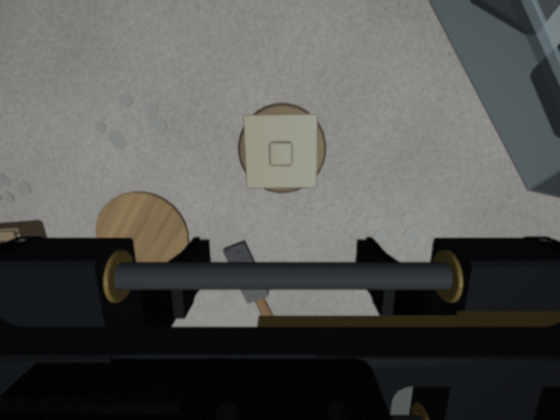

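The square lid is at (281,151) with its sides along the image axes, and its knob is at (281,154), exactly where predicted. The round jar's belly circle is around (282,148), and the bat at (142,236) is partly hidden.

```bash
python3 - <<'E'
from h import *
im,i=load('w1')
print('knob',onz(i,281,154,.137).round(4),'flange',onz(i,281,150.5,.103).round(4))
h=cv2.cvtColor(im,cv2.COLOR_RGB2HSV).astype(int)
print('px bat',h[215,140],'jar',h[105,282],h[150,242],'lid',h[130,265],'bench',h[60,200],h[300,220])
m=((h[...,1]>70)&(h[...,2]>50)).astype('uint8');m[238:]=0
k,l,st,c=cv2.connectedComponentsWithStats(m)
for q in range(1,k):
    if st[q,4]>300: print(st[q],c[q])
# bat: circle fit of contour edge rows<235
L=l[200,142];cs,_=cv2.findContours((l==L).astype('uint8'),0,1);p=max(cs,key=len)[:,0,:];p=p[p[:,1]<232]
P=np.array([onz(i,*q,.012)[:2] for q in p]);A=np.c_[2*P,np.ones(len(P))];x=np.linalg.lstsq(A,(P**2).sum(1),rcond=None)[0];print('bat',x[:2].round(4),np.sqrt(x[2]+x[0]**2+x[1]**2))
plan(.516,.367,.2,61)
E
```

```text
knob [0.5153 0.3669 0.137 ] flange [0.5135 0.3677 0.103 ]
px bat [ 17  97 124] jar [19 70 87] [ 19  70 106] lid [ 25  30 153] bench [ 18   9 139] [ 18   9 139]
[  96  192   92   46 3336] [140.06264988 217.95713429]
[  0 222  43  16 391] [ 22.79283887 229.51918159]
bat [0.5282 0.1002] 0.07380546490493639
plan turn [ 0.1  0.  -0.1] shift [100.  46.  -2.] | now [0.5572 0.3465 0.3002] yaw 61.1 t 1.45 grip 87.2 F [ 0.6  1.1 -0.1]
```

Emit:
{"fn": "servo_tool", "kwargs": {"commands": [[[0,0,0,40,30,-1,87],[0,0,0,90,47,-2,87],[0,0,0,140,47,-2,87],[0,0,0,180,47,-2,87],[0,0,0,189,47,-2,87]]]}}

```text
time: 2.08
position: [0.5125, 0.3671, 0.1086]
tool_rot: [-0.833, 1.412, 0.833]
ft_force: [-0.4, -1.1, 1.0]
grip_width: 1.001
```

Emit:
{"fn": "servo_tool", "kwargs": {"commands": [[[0,0,0,0,0,0,10],[0,0,0,0,0,0,10],[0,0,0,0,0,0,10],[0,0,0,0,0,0,10],[0,0,0,0,0,0,10]]], "newtons": 25}}

```text
time: 2.7
position: [0.5164, 0.3662, 0.112]
tool_rot: [-0.829, 1.406, 0.829]
ft_force: [0.4, 0.2, 0.1]
grip_width: 0.514
```

```bash
python3 - <<'E'
from h import *
plan(.528,.1,.2,61)
E
```

```text
plan turn [0. 0. 0.] shift [ -88. -139. -227.] | now [0.5164 0.3662 0.112 ] yaw 61.0 t 2.7 grip 44.7 F [0.4 0.2 0.1]
```

Emit:
{"fn": "servo_tool", "kwargs": {"commands": [[[0,0,0,0,0,0,10],[0,0,0,0,0,0,10],[0,0,0,0,0,0,10],[0,0,0,-8,0,0,10],[0,0,0,-30,0,0,10]]]}}

```text
time: 3.32
position: [0.5152, 0.3655, 0.1406]
tool_rot: [-0.83, 1.41, 0.829]
ft_force: [0.5, 0.5, -1.4]
grip_width: 0.296
```

Emit:
{"fn": "servo_tool", "kwargs": {"commands": [[[0,0,0,-40,0,0,10],[0,0,0,-60,0,0,10],[0,0,0,-60,-30,-50,10],[0,0,0,-60,-55,-90,10],[0,0,0,-60,-55,-90,10]]]}}

```text
time: 3.95
position: [0.5221, 0.2551, 0.2018]
tool_rot: [-0.825, 1.41, 0.822]
ft_force: [-0.5, 0.6, -1.0]
grip_width: 0.298
```

```bash
python3 - <<'E'
from h import *
plan(.528,.1,.2,61)
im,i=snap('wrist','w2')
E
```

```text
plan turn [-0.4 -0.1  0.1] shift [   2.  -81. -132.] | now [0.5221 0.2551 0.2018] yaw 60.6 t 3.95 grip 25.9 F [-0.5  0.6 -1. ]
```

View pics/w2.png

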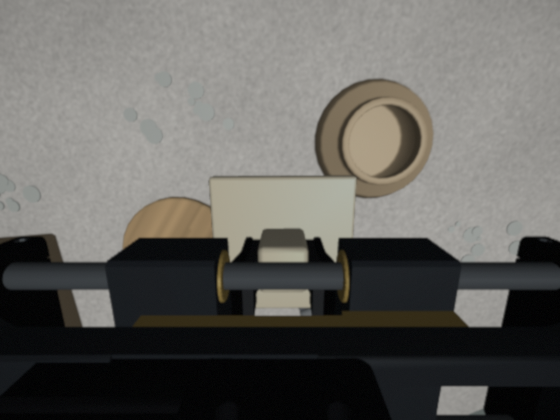

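The square lid is held at 26 mm opening. The round jar is now open, with its outer rim spanning about (341–423, 96–186) and centred at (382,141). Next I'll compute the jar position and the park move.

```bash
python3 - <<'E'
from h import *
im,i=load('w2')
print('jar',onz(i,382.3,140.7,.085).round(4),[np.round(np.linalg.norm(onz(i,*a,.085)-onz(i,*b,.085)),4) for a,b in [((341,141),(423.5,141)),((382,96),(382,186))]])
h=cv2.cvtColor(im,cv2.COLOR_RGB2HSV).astype(int)
m=((h[...,1]>50)&(h[...,2]>40)).astype('uint8');m[220:]=0;m[:,:300]=0;k,l,st,c=cv2.connectedComponentsWithStats(m)
q=1+st[1:,4].argmax();print(st[q],c[q],onz(i,*c[q],.045).round(4))
plan(.528,.1,.024,61)
E
```

```text
jar [0.5126 0.3666 0.085 ] [np.float64(0.0766), np.float64(0.0817)]
[  316    80   117   117 10362] [374.60866628 136.45811619] [0.5119 0.3724 0.045 ]
plan turn [-0.2  0.   0. ] shift [ 178.  -83. -135.] | now [0.5213 0.2585 0.2017] yaw 60.8 t 4.0 grip 25.9 F [ 0.2  1.1 -1. ]
```

Emit:
{"fn": "servo_tool", "kwargs": {"commands": [[[0,0,0,0,-30,-50,10],[0,0,0,30,-60,-97,10],[0,0,0,75,-80,-130,10],[0,0,0,110,-83,-135,10],[0,0,0,120,-83,-135,10]]]}}

```text
time: 4.62
position: [0.5262, 0.1028, 0.0792]
tool_rot: [-0.829, 1.411, 0.831]
ft_force: [0.9, 0.8, -1.0]
grip_width: 0.293
```

```bash
python3 - <<'E'
from h import *
plan(.528,.1,.039,61)
E
```

```text
plan turn [ 0.1 -0.2 -0.2] shift [40. -3. -1.] | now [0.5262 0.1028 0.0792] yaw 61.1 t 4.62 grip 25.5 F [ 0.9  0.8 -1. ]
```

Emit:
{"fn": "servo_tool", "kwargs": {"commands": [[[0,0,0,20,0,0,10],[0,0,0,33,0,0,10],[0,0,0,39,0,0,10],[0,0,0,40,0,0,10],[0,0,0,40,0,0,10]]]}}

```text
time: 5.25
position: [0.5286, 0.1027, 0.0422]
tool_rot: [-0.83, 1.406, 0.829]
ft_force: [0.1, 0.7, -0.6]
grip_width: 0.297
```

Emit:
{"fn": "servo_tool", "kwargs": {"commands": [[[0,0,0,0,0,0,60],[0,0,0,0,0,0,60],[0,0,0,0,0,0,60],[0,0,0,0,0,0,60],[0,0,0,-20,0,0,60]]]}}

```text
time: 5.88
position: [0.5266, 0.1021, 0.0604]
tool_rot: [-0.829, 1.41, 0.83]
ft_force: [-0.2, -0.3, -0.8]
grip_width: 0.678
```

```bash
python3 - <<'E'
from h import *
# view pose for round lid/long jar at ~(.474,-.098): keep yaw choices
for yaw in (61,66,-24,-114):
    c,n=np.cos(np.radians(yaw)),np.sin(np.radians(yaw)); plan(.474+n*.05,-.098-c*.05,.30,yaw)
E
```

```text
plan turn [ 0.  -0.1 -0.1] shift [-239. -100. -201.] | now [0.5266 0.1021 0.0604] yaw 61.0 t 5.88 grip 59.0 F [-0.2 -0.3 -0.8]
plan turn [-5.  -0.1 -0.1] shift [-239. -100. -197.] | now [0.5266 0.1021 0.0604] yaw 61.0 t 5.88 grip 59.0 F [-0.2 -0.3 -0.8]
plan turn [85.  -0.2 -0. ] shift [-239.  -55. -251.] | now [0.5266 0.1021 0.0604] yaw 61.0 t 5.88 grip 59.0 F [-0.2 -0.3 -0.8]
plan turn [175.   -0.2   0.2] shift [-239.   -0. -205.] | now [0.5266 0.1021 0.0604] yaw 61.0 t 5.88 grip 59.0 F [-0.2 -0.3 -0.8]
```

Emit:
{"fn": "servo_tool", "kwargs": {"commands": [[[0,0,0,-50,0,0,60],[0,0,0,-100,-8,-15,60],[0,0,0,-140,-25,-55,87],[0,0,0,-180,-50,-95,87],[0,0,0,-220,-70,-135,87]]]}}

```text
time: 6.5
position: [0.5237, -0.0512, 0.2831]
tool_rot: [-0.829, 1.406, 0.829]
ft_force: [0.6, 0.4, 0.3]
grip_width: 0.936
```

Emit:
{"fn": "servo_tool", "kwargs": {"commands": [[[-1,0,0,-10,-15,-40,87],[-4,0,0,-19,-28,-60,87],[-5,0,0,-19,-30,-63,87],[-5,0,0,-19,-30,-63,87]]]}}

```text
time: 7.0
position: [0.5196, -0.1181, 0.2999]
tool_rot: [-0.895, 1.379, 0.897]
ft_force: [0.5, 0.6, -0.0]
grip_width: 0.997
```

```bash
python3 - <<'E'
from h import *
im,i=snap('wrist','w3'); plan(.474,-.098,.2,66)
print([proj(i,p).round(0) for p in [(.474,-.098,.120),(.474,-.098,.068)]])
E
```

```text
plan turn [ 0.1  0.  -0.1] shift [100.  49.  -1.] | now [ 0.5196 -0.1175  0.2998] yaw 66.1 t 7.05 grip 87.0 F [-1.3  0.1  0.1]
[array([282., 152.]), array([282., 149.])]
```

View pics/w3.png

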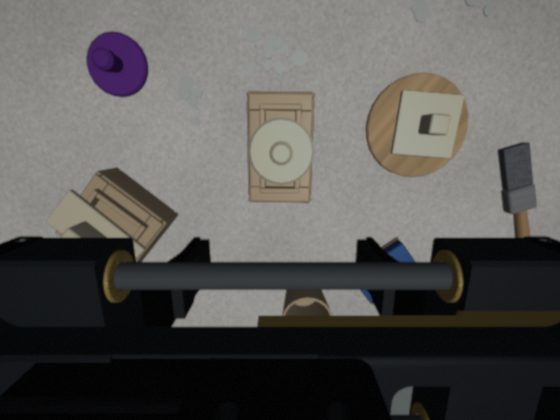

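The wrist view shows:
- the long jar, outlined by (248,92), (313,93), (311,203) and (249,202)
- the round lid on it, with its knob at (281,153)
- the square lid parked flat on the bat at (430,124)
- the square jar and long lid at the lower left

```bash
python3 - <<'E'
from h import *
im,i=load('w3')
def poly(n,z,pts):
    P=np.array([onz(i,*p,z)[:2] for p in pts]);E=np.roll(P,-1,0)-P
    print(n,P.mean(0).round(4),np.linalg.norm(E,axis=1).round(3),np.degrees(np.arctan2(E[:,1],E[:,0])).round(1))
poly('sqlid',.030,[(402,90),(465,96),(459,158),(393,153)])
print('knob',onz(i,281,153,.12).round(4),'flange',onz(i,281.5,151.5,.086).round(4))
h=cv2.cvtColor(im,cv2.COLOR_RGB2HSV).astype(int)
m=((h[...,1]>40)&(h[...,2]>40)).astype('uint8');m[225:]=0;m[:,:225]=0;m[:,340:]=0
cs,_=cv2.findContours(cv2.morphologyEx(m,cv2.MORPH_CLOSE,np.ones((3,3))),0,1);c=max(cs,key=cv2.contourArea)
b=cv2.boxPoints(cv2.minAreaRect(c));print(b.round(1).tolist());poly('longjar',.057,b)
poly('longjar hand',.057,[(248,92),(313,93),(311,203),(249,202)])
E
```

```text
sqlid [0.5295 0.1064] [0.089 0.085 0.097 0.086] [  61.1  -20.8 -118.1  153.2]
knob [ 0.4748 -0.1001  0.12  ] flange [ 0.4751 -0.0997  0.086 ]
[[247.0, 92.0], [313.0, 92.0], [313.0, 148.0], [247.0, 148.0]]
longjar [ 0.439  -0.0859] [0.086 0.071 0.09  0.071] [  66.1  -22.4 -113.9  154.3]
longjar hand [ 0.474  -0.1012] [0.084 0.146 0.088 0.146] [  65.3  -23.5 -114.9  154.9]
```

Emit:
{"fn": "servo_tool", "kwargs": {"commands": [[[0,0,0,40,30,-1,87],[0,0,0,90,47,-2,87],[0,0,0,145,47,-2,70],[0,0,0,190,47,-2,60],[0,0,0,206,47,-2,50]]]}}

```text
time: 7.68
position: [0.4737, -0.1002, 0.0917]
tool_rot: [-0.895, 1.382, 0.901]
ft_force: [-0.1, 0.0, 0.3]
grip_width: 0.743
```

Emit:
{"fn": "servo_tool", "kwargs": {"commands": [[[0,0,0,0,0,0,10],[0,0,0,0,0,0,10],[0,0,0,0,0,0,10],[0,0,0,0,0,0,10],[0,0,0,0,0,0,10]]]}}

```text
time: 8.3
position: [0.4769, -0.1021, 0.0957]
tool_rot: [-0.896, 1.376, 0.895]
ft_force: [-0.5, 0.7, 5.8]
grip_width: 0.309
```

```bash
python3 - <<'E'
from h import *
plan(.513,.367,.2,66)
E
```

```text
plan turn [0.  0.1 0.1] shift [-104.  157.  443.] | now [ 0.4769 -0.1021  0.0957] yaw 66.0 t 8.3 grip 26.9 F [-0.5  0.7  5.8]
```

Emit:
{"fn": "servo_tool", "kwargs": {"commands": [[[0,0,0,0,0,0,10],[0,0,0,-15,0,0,10],[0,0,0,-55,0,0,10],[0,0,0,-95,12,30,10],[0,0,0,-104,30,80,10]]]}}

```text
time: 8.93
position: [0.4825, -0.0178, 0.2022]
tool_rot: [-0.894, 1.375, 0.889]
ft_force: [0.7, 0.5, -2.0]
grip_width: 0.304
```

Emit:
{"fn": "servo_tool", "kwargs": {"commands": [[[0,0,0,0,18,52,10],[0,0,0,0,36,104,10],[0,0,0,0,54,156,10],[0,0,0,0,72,208,10],[0,0,0,0,90,260,10]]]}}

```text
time: 9.55
position: [0.504, 0.2589, 0.1989]
tool_rot: [-0.896, 1.379, 0.895]
ft_force: [0.9, -1.2, -2.1]
grip_width: 0.307
```

```bash
python3 - <<'E'
from h import *
plan(.513,.367,.115,66)
im,i=snap('wrist','w4')
cv2.imwrite('pics/w4c.png',cv2.resize(im[150:340,130:430,::-1],None,fx=2,fy=2))
E
```

```text
plan turn [ 0. -0.  0.] shift [ 84.  36. 102.] | now [0.504  0.2589 0.1989] yaw 66.0 t 9.55 grip 26.7 F [ 0.9 -1.2 -2.1]
```

View pics/w4c.png

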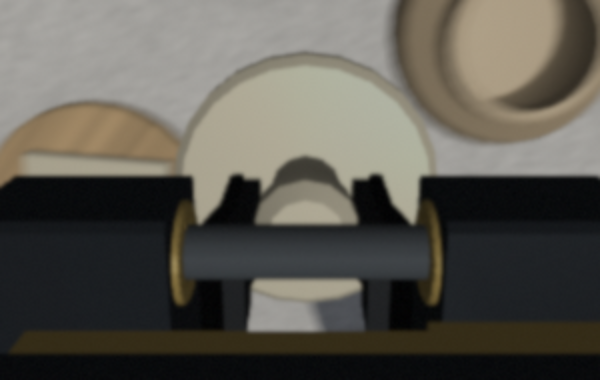

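The round lid is held centrally and looks level, with its flange around crop (305,150). The open round jar is at upper right. I'll carry on.

Emit:
{"fn": "servo_tool", "kwargs": {"commands": [[[0,0,0,0,18,50,10],[0,0,0,0,33,92,10],[0,0,0,25,36,102,10],[0,0,0,60,36,102,10],[0,0,0,74,36,102,10]]]}}

```text
time: 10.22
position: [0.5114, 0.3641, 0.1222]
tool_rot: [-0.897, 1.383, 0.896]
ft_force: [0.2, 0.2, -1.2]
grip_width: 0.306
```

```bash
python3 - <<'E'
from h import *
plan(.513,.367,.102,66)
im,i=load('w4')
p=np.array([.504,.2589,.1989]);y=np.array([-.914,.407,0])
for h in (.006,.0095,.013): print(h,proj(i,p+y*.042-[0,0,h]).round(1))
E
```

```text
plan turn [ 0.1 -0.3 -0.1] shift [20. -0.  3.] | now [0.5114 0.3641 0.1222] yaw 66.1 t 10.22 grip 26.6 F [ 0.2  0.2 -1.2]
0.006 [282.6 181.9]
0.0095 [282.6 181. ]
0.013 [282.6 180.1]
```

Emit:
{"fn": "servo_tool", "kwargs": {"commands": [[[0,0,0,10,-3,2,10],[0,0,0,15,-3,2,10],[0,0,0,17,-3,2,10],[0,0,0,18,-3,2,10],[0,0,0,18,-3,2,10]]]}}

```text
time: 10.85
position: [0.5165, 0.3661, 0.1071]
tool_rot: [-0.896, 1.378, 0.896]
ft_force: [0.9, -0.0, -1.7]
grip_width: 0.302
```

Emit:
{"fn": "servo_tool", "kwargs": {"commands": [[[0,0,0,1,0,0,10],[0,0,0,2,0,0,10],[0,0,0,2,0,0,10]]]}}

```text
time: 11.22
position: [0.5163, 0.3659, 0.1045]
tool_rot: [-0.896, 1.379, 0.896]
ft_force: [-0.2, -0.6, -2.1]
grip_width: 0.304
```

Emit:
{"fn": "servo_tool", "kwargs": {"commands": [[[0,0,0,1,0,0,10],[0,0,0,2,0,0,10],[0,0,0,2,0,0,10]]]}}

```text
time: 11.6
position: [0.5164, 0.3659, 0.1028]
tool_rot: [-0.896, 1.378, 0.896]
ft_force: [-0.0, -0.1, 0.2]
grip_width: 0.308
```

Emit:
{"fn": "servo_tool", "kwargs": {"commands": [[[0,0,0,1,0,0,10],[0,0,0,2,0,0,10],[0,0,0,2,0,0,10]]]}}

```text
time: 11.98
position: [0.5165, 0.366, 0.1027]
tool_rot: [-0.896, 1.378, 0.896]
ft_force: [-4.0, -2.6, 8.8]
grip_width: 0.307
```

Emit:
{"fn": "servo_tool", "kwargs": {"commands": [[[0,0,0,-1,0,0,60],[0,0,0,-1,0,0,60],[0,0,0,-1,0,0,60],[0,0,0,-1,0,0,60],[0,0,0,-20,0,0,60]]]}}

```text
time: 12.6
position: [0.5153, 0.3651, 0.1194]
tool_rot: [-0.897, 1.382, 0.896]
ft_force: [0.2, 0.4, -0.6]
grip_width: 0.673
```

Emit:
{"fn": "servo_tool", "kwargs": {"commands": [[[0,0,0,-50,0,0,60],[0,0,0,-100,0,-10,60],[10,0,0,-140,-5,-55,60],[20,0,0,-170,-10,-105,60],[30,0,0,-180,-15,-160,60]]]}}

```text
time: 13.22
position: [0.4657, 0.2127, 0.3045]
tool_rot: [-0.487, 1.509, 0.489]
ft_force: [1.3, -0.3, 0.0]
grip_width: 0.688
```

```bash
python3 - <<'E'
from h import *
plan(.425,-.393,.30,-67)
E
```

```text
plan turn [102.7   0.3  -0.3] shift [   2. -468. -387.] | now [0.4657 0.2127 0.3045] yaw 35.7 t 13.22 grip 59.9 F [ 1.3 -0.3  0. ]
```

Emit:
{"fn": "servo_tool", "kwargs": {"commands": [[[9,0,0,0,-42,-35,87],[18,0,0,0,-84,-70,87],[27,0,0,0,-126,-105,87],[36,0,0,0,-168,-140,87],[45,0,0,0,-210,-174,87]]]}}

```text
time: 13.85
position: [0.4477, -0.0606, 0.3022]
tool_rot: [0.128, 1.564, -0.126]
ft_force: [0.6, -1.0, -0.7]
grip_width: 0.995
```

```bash
python3 - <<'E'
from h import *
plan(.425,-.393,.30,-67)
E
```

```text
plan turn [57.7  0.1 -0.2] shift [   2. -332.   31.] | now [ 0.4477 -0.0606  0.3022] yaw -9.3 t 13.85 grip 86.5 F [ 0.6 -1.  -0.7]
```

Emit:
{"fn": "servo_tool", "kwargs": {"commands": [[[10,0,0,0,-58,5,87],[20,0,0,0,-116,10,87],[30,0,0,0,-174,16,87],[40,0,0,0,-232,21,87],[50,0,0,0,-285,27,87]]]}}

```text
time: 14.48
position: [0.4298, -0.3465, 0.3024]
tool_rot: [0.807, 1.413, -0.805]
ft_force: [-0.2, -0.4, -0.7]
grip_width: 0.998
```

```bash
python3 - <<'E'
from h import *
plan(.425,-.393,.30,-67)
E
```

```text
plan turn [ 7.7  0.1 -0.2] shift [  2. -28.  37.] | now [ 0.4298 -0.3465  0.3024] yaw -59.3 t 14.47 grip 86.8 F [-0.2 -0.4 -0.7]
```

Emit:
{"fn": "servo_tool", "kwargs": {"commands": [[[5,0,0,1,-20,28,87],[8,0,0,1,-27,37,87],[8,0,0,1,-27,37,87],[8,0,0,1,-27,37,87]]]}}

```text
time: 14.98
position: [0.4271, -0.3882, 0.2998]
tool_rot: [0.907, 1.374, -0.904]
ft_force: [-0.3, -0.1, 0.1]
grip_width: 0.995
```

```bash
python3 - <<'E'
from h import *
im,i=snap('wrist','w5'); plan(.471,-.373,.2,-67)
print([proj(i,p).round(0) for p in [(.471,-.373,.127),(.471,-.373,.093)]])
E
```

```text
plan turn [ 0.2 -0.  -0.1] shift [100.  46.   3.] | now [ 0.4271 -0.3882  0.2998] yaw -66.8 t 15.03 grip 87.0 F [ 0.1 -0.  -0.7]
[array([286., 156.]), array([285., 154.])]
```

View pics/w5.png

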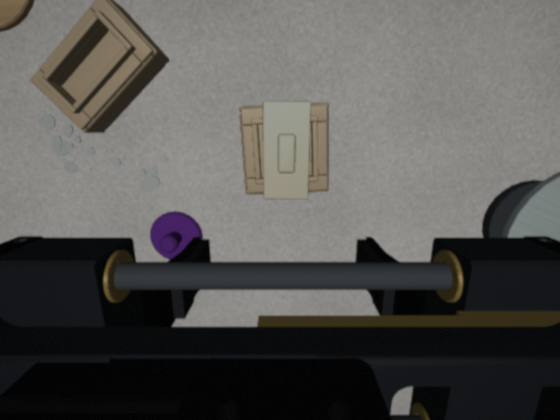

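The long lid lies on the square jar with flange corners (263,101), (311,102), (308,199) and (264,198), and its knob is at (286,153). The jar's shoulder outline is (241,106)–(328,190). The opened long jar is at the upper left.

```bash
python3 - <<'E'
from h import *
im,i=load('w5')
def poly(n,z,pts):
    P=np.array([onz(i,*p,z)[:2] for p in pts]);E=np.roll(P,-1,0)-P
    print(n,P.mean(0).round(4),np.linalg.norm(E,axis=1).round(3),np.degrees(np.arctan2(E[:,1],E[:,0])).round(1))
poly('longlid',.093,[(263,101),(311,102),(308,199),(264,198)])
print('knob',onz(i,286.5,153.5,.127).round(4))
poly('sqjar',.064,[(241,106),(328,103),(328,190),(246,193)])
h=cv2.cvtColor(im,cv2.COLOR_RGB2HSV).astype(int)
m=((h[...,1]>40)&(h[...,2]>40)&(h[...,0]<30)).astype('uint8');m[:,180:]=0;m[160:]=0;m[:40,:30]=0
cs,_=cv2.findContours(m,0,1);c=max(cs,key=cv2.contourArea);b=cv2.boxPoints(cv2.minAreaRect(c));print(b.round(0).tolist());poly('longjar',.05,b)
plan(.471,-.373,.1,-67)
E
```

```text
longlid [ 0.4737 -0.3733] [0.057 0.118 0.057 0.118] [ -67.9 -157.2  111.9   22.9]
knob [ 0.4737 -0.3729  0.127 ]
sqjar [ 0.4748 -0.3721] [0.112 0.114 0.114 0.114] [ -64.9 -154.5  115.4   24.7]
[[24.0, 77.0], [103.0, -9.0], [173.0, 55.0], [94.0, 141.0]]
longjar [ 0.4728 -0.1082] [0.152 0.106 0.159 0.112] [ -27.5 -108.9  155.3   66.9]
plan turn [ 0.2 -0.  -0.1] shift [200.  46.   4.] | now [ 0.4271 -0.3882  0.2998] yaw -66.8 t 15.03 grip 87.0 F [ 0.1 -0.  -0.7]
```

Emit:
{"fn": "servo_tool", "kwargs": {"commands": [[[0,0,0,40,30,3,87],[0,0,0,90,50,5,87],[0,0,0,140,50,5,75],[0,0,0,185,50,5,65],[0,0,0,200,50,5,50]]]}}

```text
time: 15.65
position: [0.4735, -0.3722, 0.097]
tool_rot: [0.908, 1.379, -0.906]
ft_force: [0.7, 0.9, -0.3]
grip_width: 0.745
```

Emit:
{"fn": "servo_tool", "kwargs": {"commands": [[[0,0,0,0,0,0,10],[0,0,0,0,0,0,10],[0,0,0,0,0,0,10],[0,0,0,0,0,0,10],[0,0,0,0,0,0,10]]]}}

```text
time: 16.27
position: [0.4744, -0.3749, 0.1002]
tool_rot: [0.908, 1.373, -0.907]
ft_force: [-0.1, 1.9, 3.4]
grip_width: 0.225
```

Emit:
{"fn": "servo_tool", "kwargs": {"commands": [[[0,0,0,0,0,0,10],[0,0,0,0,0,0,10]]]}}

```text
time: 16.52
position: [0.4744, -0.3749, 0.1002]
tool_rot: [0.908, 1.373, -0.907]
ft_force: [-0.6, 2.3, 6.6]
grip_width: 0.227
```

```bash
python3 - <<'E'
from h import *
plan(.474,-.102,.2,-114.5)
E
```

```text
plan turn [47.5 -0.  -0. ] shift [-100.  107. -251.] | now [ 0.4744 -0.3749  0.1002] yaw -67.0 t 16.52 grip 19.8 F [-0.6  2.3  6.6]
```

Emit:
{"fn": "servo_tool", "kwargs": {"commands": [[[0,0,0,-10,0,0,10],[0,0,0,-50,0,0,10],[8,0,0,-90,10,-25,10],[17,0,0,-100,30,-75,10],[26,0,0,-100,50,-125,10]]]}}

```text
time: 17.15
position: [0.472, -0.2461, 0.2007]
tool_rot: [1.238, 1.189, -1.237]
ft_force: [0.7, 1.3, -1.7]
grip_width: 0.23
```

```bash
python3 - <<'E'
from h import *
plan(.474,-.102,.2,-114.5)
E
```

```text
plan turn [22.3  0.  -0.1] shift [   1.   -4. -144.] | now [ 0.472  -0.2461  0.2007] yaw -92.2 t 17.15 grip 20.0 F [ 0.7  1.3 -1.7]
```

Emit:
{"fn": "servo_tool", "kwargs": {"commands": [[[8,0,0,0,-2,-55,10],[16,0,0,0,-3,-105,10],[21,0,0,0,-4,-135,10],[22,0,0,0,-4,-142,10],[22,0,0,0,-4,-142,10]]]}}

```text
time: 17.77
position: [0.4723, -0.1054, 0.1997]
tool_rot: [1.509, 0.982, -1.509]
ft_force: [0.6, -1.1, -1.2]
grip_width: 0.227
```

```bash
python3 - <<'E'
from h import *
plan(.474,-.102,.086,-114.5)
im,i=snap('wrist','w6')
E
```

```text
plan turn [ 0.6  0.  -0. ] shift [114.   0.  -4.] | now [ 0.4723 -0.1054  0.1997] yaw -113.9 t 17.77 grip 19.7 F [ 0.6 -1.1 -1.2]
```

View pics/w6.png

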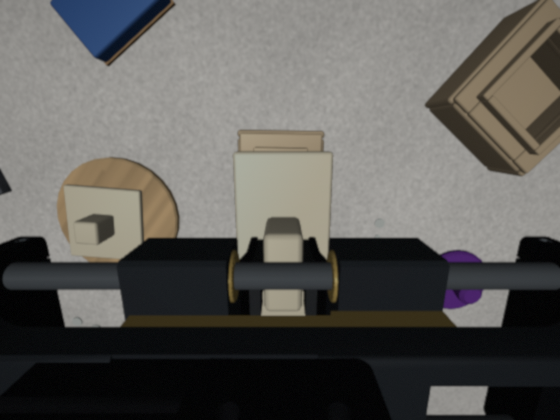

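The long lid is held level, with its end edge at v≈153 (u 234–331). The long jar's far shoulder edge shows at v≈132 (u 239–323), in line with it.

```bash
python3 - <<'E'
from h import *
im,i=load('w6')
a,b=onz(i,239,131.5,.057),onz(i,323,131.5,.057);d=b-a;print('edge',np.linalg.norm(d).round(4),np.degrees(np.arctan2(d[1],d[0])).round(1))
y=np.array([-np.sin(np.radians(-114.5)),np.cos(np.radians(-114.5)),0]);print('jar',((a+b)/2-.075*y).round(4))
z=.1997-.0072;e=(onz(i,234,153,z)+onz(i,331,153,z))/2;print('lid',(e-.06*y).round(4), 'tcp .4723 -.1054')
c=np.array([onz(i,*p,.064)[:2] for p in [(428,104),(521,175)]]);print('sqjar edge',c.round(4))
E
```

```text
edge 0.0847 -113.8
jar [ 0.471  -0.1019  0.057 ]
lid [ 0.4721 -0.1043  0.1925] tcp .4723 -.1054
sqjar edge [[ 0.5053 -0.2729]
 [ 0.4008 -0.3401]]
```

Emit:
{"fn": "servo_tool", "kwargs": {"commands": [[[1,0,0,30,0,-3,10],[1,0,0,65,-1,-4,10],[1,0,0,90,-1,-4,10],[1,0,0,98,-1,-4,10],[1,0,0,98,-1,-4,10]]]}}

```text
time: 18.45
position: [0.4731, -0.1018, 0.1018]
tool_rot: [1.522, 0.97, -1.523]
ft_force: [-0.4, -0.1, -1.0]
grip_width: 0.229
```

Emit:
{"fn": "servo_tool", "kwargs": {"commands": [[[0,0,0,5,0,0,10],[0,0,0,9,0,0,10],[0,0,0,12,0,0,10],[0,0,0,15,0,0,10],[0,0,0,15,0,0,10]]]}}

```text
time: 19.08
position: [0.4729, -0.1005, 0.0865]
tool_rot: [1.521, 0.972, -1.522]
ft_force: [0.3, 0.1, -1.0]
grip_width: 0.226
```

Emit:
{"fn": "servo_tool", "kwargs": {"commands": [[[0,0,0,1,0,0,10],[0,0,0,2,0,0,10],[0,0,0,3,0,0,10],[0,0,0,3,0,0,10]]]}}

```text
time: 19.58
position: [0.473, -0.1006, 0.0836]
tool_rot: [1.522, 0.972, -1.522]
ft_force: [-0.6, 0.9, -2.1]
grip_width: 0.227
```

Emit:
{"fn": "servo_tool", "kwargs": {"commands": [[[0,0,0,1,0,0,10],[0,0,0,2,0,0,10],[0,0,0,2,0,0,10]]]}}

```text
time: 19.95
position: [0.4732, -0.1005, 0.0831]
tool_rot: [1.522, 0.973, -1.522]
ft_force: [-4.8, 1.1, 10.7]
grip_width: 0.229
```

Emit:
{"fn": "servo_tool", "kwargs": {"commands": [[[0,0,0,-1,0,0,60],[0,0,0,-1,0,0,60],[0,0,0,-1,0,0,60],[0,0,0,-1,0,0,60],[0,0,0,-20,0,0,60]]]}}

```text
time: 20.58
position: [0.4717, -0.1004, 0.1006]
tool_rot: [1.519, 0.973, -1.525]
ft_force: [-0.9, -0.0, 0.6]
grip_width: 0.665
```

Emit:
{"fn": "servo_tool", "kwargs": {"commands": [[[0,0,0,-50,0,0,60],[0,0,0,-100,0,0,60],[0,0,0,-150,0,0,60],[0,0,0,-195,0,-10,60],[0,0,0,-195,0,-30,60]]]}}

```text
time: 21.2
position: [0.4878, -0.074, 0.3004]
tool_rot: [1.528, 0.967, -1.516]
ft_force: [0.9, 0.3, -0.1]
grip_width: 0.689
```

```bash
python3 - <<'E'
from h import *
plan(.485,.128,.3,-119)
E
```

```text
plan turn [ 4.  -0.3 -0.3] shift [   1.  -88. -182.] | now [ 0.4878 -0.074   0.3004] yaw -115.0 t 21.2 grip 60.0 F [ 0.9  0.3 -0.1]
```

Emit:
{"fn": "servo_tool", "kwargs": {"commands": [[[0,0,0,0,-25,-50,87],[2,0,0,0,-50,-100,87],[4,0,0,0,-75,-150,87],[4,0,0,0,-87,-180,87],[4,0,0,0,-87,-180,87]]]}}

```text
time: 21.82
position: [0.4814, 0.1301, 0.2947]
tool_rot: [1.563, 0.931, -1.569]
ft_force: [0.7, -0.6, 0.5]
grip_width: 0.994
```

```bash
python3 - <<'E'
from h import *
im,i=snap('wrist','w7'); plan(.5285,.104,.2,-119)
E
```

```text
plan turn [0.3 0.2 0.1] shift [95. 52. -2.] | now [0.4818 0.1277 0.2951] yaw -118.7 t 21.88 grip 86.5 F [ 0.7 -1.5 -0. ]
```

View pics/w7.png

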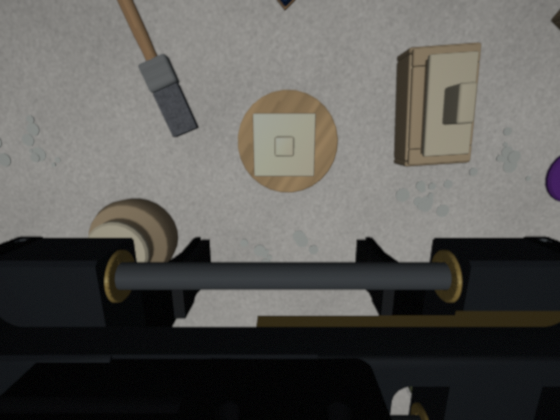

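The square lid is square-on on the bat, with its flange at (252–316, 113–176) and its knob at (284,146). The long lid sits in line on the long jar at the upper right.

```bash
python3 - <<'E'
from h import *
im,i=load('w7')
k=onz(i,284.3,146.5,.064);f=onz(i,284.2,144.7,.03);print(k.round(4),f.round(4))
plan(f[0],f[1],.038,-119)
E
```

```text
[0.5272 0.1024 0.064 ] [0.5281 0.1018 0.03  ]
plan turn [0.3 0.2 0.1] shift [257.  53.  -0.] | now [0.4818 0.1277 0.2951] yaw -118.7 t 21.88 grip 86.5 F [ 0.7 -1.5 -0. ]
```

Emit:
{"fn": "servo_tool", "kwargs": {"commands": [[[0,0,0,45,25,0,87],[0,0,0,95,50,0,87],[0,0,0,145,52,0,80],[0,0,0,190,52,0,70],[0,0,0,215,52,0,60]]]}}

```text
time: 22.5
position: [0.5262, 0.099, 0.0786]
tool_rot: [1.568, 0.925, -1.576]
ft_force: [0.5, 0.3, 0.2]
grip_width: 0.774
```

```bash
python3 - <<'E'
from h import *
plan(.5276,.102,.038,-119)
E
```

```text
plan turn [-0.1  0.2  0.1] shift [41. -0. -3.] | now [0.5262 0.099  0.0786] yaw -119.1 t 22.5 grip 67.4 F [0.5 0.3 0.2]
```

Emit:
{"fn": "servo_tool", "kwargs": {"commands": [[[0,0,0,20,0,-2,60],[0,0,0,35,0,-2,50],[0,0,0,42,0,-2,40],[0,0,0,43,0,-2,10],[0,0,0,43,0,-2,10]]]}}

```text
time: 23.12
position: [0.5296, 0.1032, 0.0394]
tool_rot: [1.571, 0.927, -1.569]
ft_force: [-0.5, 0.1, 0.1]
grip_width: 0.321
```

Emit:
{"fn": "servo_tool", "kwargs": {"commands": [[[0,0,0,0,0,0,10],[0,0,0,0,0,0,10],[0,0,0,0,0,0,10]]]}}

```text
time: 23.5
position: [0.5295, 0.1032, 0.0394]
tool_rot: [1.571, 0.927, -1.569]
ft_force: [-0.8, -1.9, 4.4]
grip_width: 0.297
```

Emit:
{"fn": "servo_tool", "kwargs": {"commands": [[[0,0,0,-8,0,0,10],[0,0,0,-40,0,0,10],[0,0,0,-85,0,0,10],[0,0,0,-130,0,10,10],[0,0,0,-160,0,30,10]]]}}

```text
time: 24.12
position: [0.5149, 0.0775, 0.201]
tool_rot: [1.571, 0.928, -1.567]
ft_force: [-0.1, 0.7, -2.0]
grip_width: 0.296
```

```bash
python3 - <<'E'
from h import *
plan(.4748,-.373,.2,-155)
E
```

```text
plan turn [36.2 -0.1 -0. ] shift [  0. 182. 414.] | now [0.5149 0.0775 0.201 ] yaw -118.8 t 24.12 grip 25.8 F [-0.1  0.7 -2. ]
```

Emit:
{"fn": "servo_tool", "kwargs": {"commands": [[[7,0,0,0,22,50,10],[14,0,0,0,44,100,10],[21,0,0,0,66,150,10],[28,0,0,0,88,200,10],[36,0,0,0,110,250,10]]]}}

```text
time: 24.75
position: [0.4895, -0.1965, 0.1988]
tool_rot: [1.982, 0.438, -1.981]
ft_force: [0.4, 0.1, -0.9]
grip_width: 0.298
```

```bash
python3 - <<'E'
from h import *
plan(.4748,-.373,.2,-155)
im,i=snap('wrist','w8')
E
```

```text
plan turn [-0.1 -0.1  0. ] shift [ -1. 154.  88.] | now [ 0.4895 -0.1965  0.1988] yaw -155.1 t 24.75 grip 25.9 F [ 0.4  0.1 -0.9]
```

View pics/w8.png

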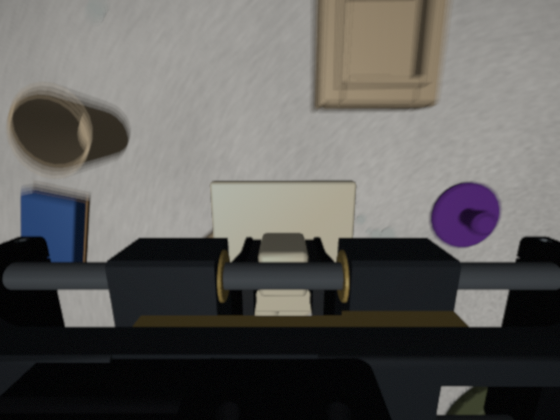

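The square lid is held squarely. The open square jar at the upper right has its near shoulder edge running from (318,106) to (438,105), parallel to the lid.

```bash
python3 - <<'E'
from h import *
im,i=load('w8')
a,b=onz(i,319,105,.064),onz(i,438,104,.064);d=b-a;print('edge',np.linalg.norm(d).round(4),np.degrees(np.arctan2(d[1],d[0])).round(1))
t=np.radians(-155);y=np.array([-np.sin(t),np.cos(t),0]);print('jar',((a+b)/2+.059*y).round(4))
plan(.4748,-.373,.12,-155)
E
```

```text
edge 0.1141 -154.6
jar [ 0.4723 -0.3764  0.064 ]
plan turn [-1.   0.1 -0.3] shift [ 80. 147.  79.] | now [ 0.4872 -0.2061  0.1994] yaw -156.0 t 24.8 grip 25.7 F [-1.3 -7.6 -0.4]
```

Emit:
{"fn": "servo_tool", "kwargs": {"commands": [[[0,0,0,0,50,25,10],[0,0,0,0,100,50,10],[0,0,0,20,140,75,10],[0,0,0,55,145,78,10],[0,0,0,60,145,78,10]]]}}

```text
time: 25.42
position: [0.479, -0.3586, 0.1361]
tool_rot: [1.977, 0.444, -1.985]
ft_force: [0.3, 0.2, -0.3]
grip_width: 0.299
```

```bash
python3 - <<'E'
from h import *
vision.get_image('side')
plan(.4745,-.3745,.105,-155)
im,i=snap('wrist','w9')
im,i=snap('scene','s9'); cv2.imwrite('pics/s9c.png',cv2.resize(im[110:230,160:340,::-1],None,fx=4,fy=4,interpolation=cv2.INTER_CUBIC))
E
```

```text
plan turn [0.1 0.1 0.2] shift [32. 13. 12.] | now [ 0.4802 -0.3581  0.137 ] yaw -154.9 t 25.48 grip 26.1 F [-0.5  0.8 -2.4]
```

View pics/w9.png

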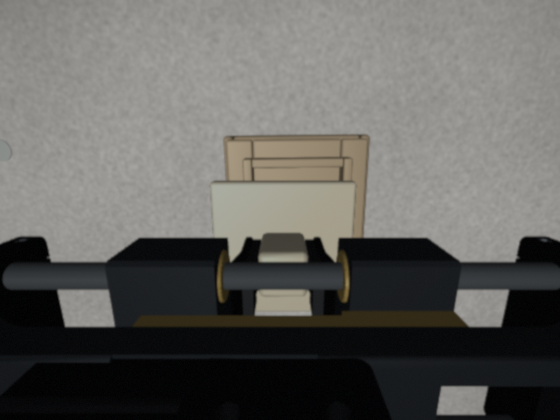

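The far edge of the square jar's shoulder runs from (226,137) to (367,137), its collar from (243,158) to (352,158), and the lid's far edge from (212,182) to (355,182).

```bash
python3 - <<'E'
from h import *
im,i=load('w9')
t=np.radians(-155);y=np.array([-np.sin(t),np.cos(t),0]);x=np.array([np.cos(t),np.sin(t),0])
for n,u1,u2,v,z,h in [('shoulder',226,367,137,.064,.059),('collar',243,352,158,.075,.042),('lid',212,355,182,.1276,.044)]:
    a,b=onz(i,u1,v,z),onz(i,u2,v,z);print(n,np.linalg.norm(b-a).round(4),((a+b)/2-h*y).round(4))
plan(.4745,-.3745,.105,-155)
E
```

```text
shoulder 0.1101 [ 0.4742 -0.3699  0.064 ]
collar 0.0826 [ 0.4745 -0.3717  0.075 ]
lid 0.0847 [ 0.4793 -0.3564  0.1276]
plan turn [ 0.2 -0.1  0. ] shift [34. 11. 14.] | now [ 0.4819 -0.3585  0.1394] yaw -154.8 t 25.57 grip 25.8 F [ 0.7  0.8 -1.3]
```

Emit:
{"fn": "servo_tool", "kwargs": {"commands": [[[0,0,0,5,11,13,10],[0,0,0,18,11,13,10],[0,0,0,28,11,13,10],[0,0,0,30,11,13,10],[0,0,0,30,11,13,10]]]}}

```text
time: 26.2
position: [0.474, -0.3747, 0.1084]
tool_rot: [1.978, 0.442, -1.979]
ft_force: [-0.0, 0.3, -0.8]
grip_width: 0.29
```

Emit:
{"fn": "servo_tool", "kwargs": {"commands": [[[0,0,0,4,0,0,10],[0,0,0,8,0,0,10],[0,0,0,10,0,0,10],[0,0,0,12,0,0,10],[0,0,0,12,0,0,10]]]}}

```text
time: 26.82
position: [0.4738, -0.3749, 0.0965]
tool_rot: [1.979, 0.441, -1.979]
ft_force: [-0.1, -0.3, -1.3]
grip_width: 0.295
```

Emit:
{"fn": "servo_tool", "kwargs": {"commands": [[[0,0,0,1,0,0,10],[0,0,0,2,0,0,10],[0,0,0,3,0,0,10],[0,0,0,3,0,0,10]]]}}

```text
time: 27.32
position: [0.4738, -0.375, 0.0936]
tool_rot: [1.979, 0.441, -1.979]
ft_force: [0.2, -0.4, -1.9]
grip_width: 0.295
```

Emit:
{"fn": "servo_tool", "kwargs": {"commands": [[[0,0,0,1,0,0,10],[0,0,0,2,0,0,10],[0,0,0,2,0,0,10]]]}}

```text
time: 27.7
position: [0.4739, -0.3751, 0.0924]
tool_rot: [1.979, 0.441, -1.978]
ft_force: [-2.5, 1.5, 6.2]
grip_width: 0.298
```

Contact came at 0.0924, exactly the predicted seat height. Now I'll release, withdraw and check.

Emit:
{"fn": "servo_tool", "kwargs": {"commands": [[[0,0,0,0,0,0,60],[0,0,0,0,0,0,60],[0,0,0,0,0,0,60],[0,0,0,0,0,0,60],[0,0,0,-20,0,0,60]]]}}

```text
time: 28.32
position: [0.4729, -0.3741, 0.1109]
tool_rot: [1.977, 0.443, -1.982]
ft_force: [0.3, 0.6, 0.2]
grip_width: 0.679
```

Emit:
{"fn": "servo_tool", "kwargs": {"commands": [[[0,0,0,-50,0,0,60],[0,0,0,-100,0,0,60],[0,0,0,-150,0,0,60],[0,0,0,-190,-30,0,60],[0,0,0,-190,-50,0,60]]]}}

```text
time: 28.95
position: [0.4532, -0.3312, 0.3065]
tool_rot: [1.984, 0.435, -1.972]
ft_force: [-0.4, 0.3, -0.4]
grip_width: 0.689
```

Emit:
{"fn": "servo_tool", "kwargs": {"commands": [[[0,0,0,0,0,0,60],[0,0,0,0,0,0,60]]]}}

```text
time: 29.2
position: [0.4527, -0.3302, 0.302]
tool_rot: [1.979, 0.44, -1.978]
ft_force: [-0.7, 0.2, 0.4]
grip_width: 0.689
```

```bash
python3 - <<'E'
from h import *
W,i=snap('wrist','w10');S,_=snap('scene','s10');D,_=snap('side','d10')
def c(im,u,v,w=86,h=96): return cv2.resize(im[v-h//2:v+h//2,u-w//2:u+w//2,::-1],(258,288),interpolation=cv2.INTER_CUBIC)
cv2.imwrite('pics/crop2.png',np.vstack([np.hstack([c(S,272,205),c(S,230,175),c(S,380,320)]),np.hstack([c(D,298,245),c(D,402,312),c(D,200,175)])]))
E
```

```text
(no output)
```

View pics/crop2.png

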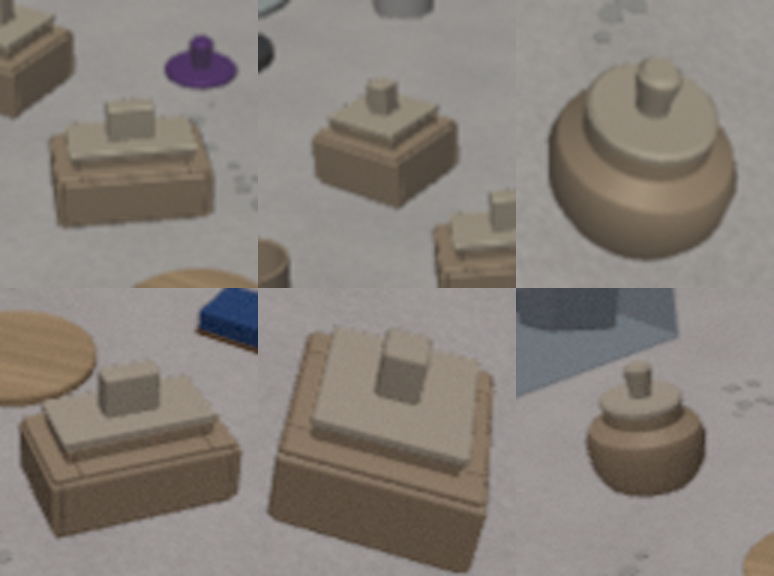

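View pics/w10.png

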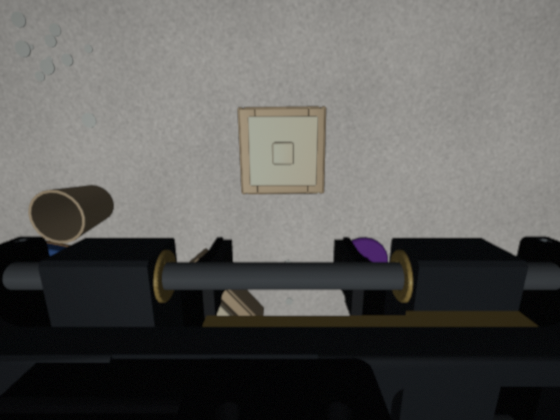

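Both views show each lid flat on its own jar, and the square lid is centred at (283,151) inside its jar's outline (239–325, 107–193). One last numeric check covers the centring of the round and long lids.

```bash
python3 - <<'E'
from h import *
_,S=load('s10');_,D=load('d10')
s3=lambda x,y:(S,337+(x-516)/3,272+y/3)
d3=lambda x,y:(D,157+(x-516)/3,127+(y-288)/3)
s1=lambda x,y:(S,229+x/3,157+y/3); d1=lambda x,y:(D,255+x/3,197+(y-288)/3)
def tri(p,q):
    o1,a=ray(*p);o2,b=ray(*q);t=np.linalg.lstsq(np.c_[a,-b],o2-o1,rcond=None)[0];return ((o1+a*t[0]+o2+b*t[1])/2).round(4)
print('round knob top',tri(s3(658,70),d3(637,369)),'before(sq knob top, same views)',tri(s3(658,58),d3(637,355)))
print('flange z.093',onz(*s3(651,108),.093).round(4),onz(*d3(640.5,401),.093).round(4))
print('jar body z.045',onz(*s3(643,160),.045).round(4),onz(*d3(646,443),.045).round(4))
print('long knob top',tri(s1(130,105),d1(129,370)),'round lid knob before',tri(s1(127,97),d1(131,359)))
print(ctrl.get_state()['time'])
E
```

```text
round knob top [0.5126 0.3653 0.1198] before(sq knob top, same views) [0.5159 0.3666 0.1333]
flange z.093 [0.518  0.3703 0.093 ] [0.503  0.3493 0.093 ]
jar body z.045 [0.5174 0.3722 0.045 ] [0.5044 0.3511 0.045 ]
long knob top [ 0.4735 -0.0993  0.106 ] round lid knob before [ 0.4758 -0.0996  0.115 ]
29.35
```

```bash
python3 -c "
from bench import close_job
print(close_job())"
```

```text
the job is handed in; nothing more can be done
None
```

The job is handed in at about 29 s of robot time, with each lid on the jar of its own shape. I parked the square lid on the bat, put the round lid on the round jar and the long lid on the long jar, then moved the square lid onto the square jar.

- **Seating:** each lid met its jar within 1 mm of its predicted seat height, with 6 to 11 N of contact force. The final pictures show all three flat on their rims.
- **Centring and turn:** the round lid is within about 2 mm of its jar's axis in both views. The square lid looks centred and square to within about 2 mm. The long lid was set down within 1–2 mm of the measured jar centre and in line with it.
- **Left in place:** the jars show no visible shift in the before and after pictures. The arm never went near the block, beaker or brush; I took no separate measurement of them.
- **Disagreements:** the scene and side cameras differ from each other by 1–2 cm in absolute position, so I relied on the wrist camera. From those two views, the drop in knob height came out at 13.5 mm on the round jar and 9 mm on the long jar, where 10 mm was expected. I put that down to pixel error, since the contact heights agreed. I did not recheck the round lid's height from closer up.

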